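Blow the slide-drying block dry with the sprung air-valve lever

ROBOT

A 6-joint arm with a two-finger parallel gripper is mounted at the origin on a cart in front of the work surface, level with it; the furniture and walls round the work are solid. World frame = base frame: x ahead of the robot, y to its left, z up, the work surface at z = 0. Lengths are in m, angles in rad, forces in N, time in s.
With the tool pointing down it reaches from about 0.35 to 0.975 m from the base axis. Payload 4.9 kg.
Tool frame: the origin (TCP) lies at the very end of the fingers, on their centre line; the grasp point (between the pads) lies 19 mm behind it (ctrl.pinch_z is the distance from the TCP to the grasp point, in m); z points along the fingers, y is the line along which they close (so a half turn about z gives the same grasp; the last joint's range is limited). The gripper opens to 85 mm and grips with 20 to 120 N. Pads are 22 mm wide; open, the fingers measure 114 mm over their backs; the gripper's body (76 mm by 85 mm) begins 54 mm behind the grasp point. The pads swing forward as they close: fully open they stand 13 mm farther back than shut.
Start: joints at [1.035, 0.053, 1.613, -0, 1.476, -0.119], TCP at [0.253, 0.571, 0.201] pointing down, gripper open.
Joint ranges: [-3.01, 3.01], [-1.01, 2.22], [0.06, 2.58], [-1.02, 4.17], [0.09, 2.62], [-3.14, 3.14]. Speed limits (rad/s): [2.57, 2.57, 3.14, 3.14, 3.14, 3.14].

INTERFACE

Orientations are given as a rotation vector (axis times angle).
In Python, from station import ctrl, optics gives the robot as it stands. The module is installed in compiled form; this text tells all that it offers.
- The arm moves only by the shell command python3 -m handwheel 'ROWS' [OPENING] [FORCE]. ROWS is JSON, one flat list of numbers, 6 for each row, row after row: the shift along the tool's x, y, z in m, then the turn, a rotation vector about the tool's x, y, z in degrees. A call has 1 to 20 rows; each row shifts and turns the commanded pose from where the row before left it, along the tool's axes as they then stand; what a row does not reach is not made up. A row lasts 1/10 s, in which the tool goes at most 50 mm and 8.59 degrees, less where a joint would pass 70% of its speed; a pose out of reach is approached as far as the arm can. A call is refused whole if a number of a shift passes 0.05 or a number of a turn 8.59, either way. A call with a gripper value outside its range is refused whole. OPENING is the closure, from 0 (fully open) to 1 (shut), set as the call begins (- or left out, the last holds). The fingers move at their own pace and stop on an object; FORCE is the grip in N (left out, the last holds). Time passes only in rows, so rows that do not move let the fingers close. It gives the time, the measured TCP pose, the force and the opening at its end, in the units of the state.
- ctrl.get_obs(): the state, without advancing time (a new reading comes with each control period).
- optics.get_image(name): name is "scene" or "side" or "wrist"; returns (picture, depth): 420x560x3 uint8, red, green, blue; 420x560 float32, m along the optical axis (not along the pixel's ray), 0 where there is no reading.
- optics.get_calibration(name): a dict with "fovy" (degrees; the focal length in pixels is half the picture's height over the tangent of half this angle, whatever the lens; pixels are square), "cx", "cy" (the principal point, pixels), "rvec" (rotation vector, rad) and "tvec" (3), from world to camera coordinates, as OpenCV has them; the wrist camera has in their place "mount" (4x4, takes a point from camera to tool coordinates, whose origin is the TCP and whose axes are the flange's). Camera axes: x right, y down, z forward; pixel columns grow to the right and rows downward; lengths in m; the calibration is good to about 2 mm. The wrist camera is an equidistant fisheye: a pixel r from the principal point sees the ray r / f radians off the axis. A picture is of the moment at which its call begins: read the wrist's pose just before it. get_calibration takes no time and is no camera call.
- ctrl.finish_job(): hands the job in, once; it reports no verdict.
The state is a dict: "t": time; "q": joint angles; "dq": joint speeds; "effort": joint torques, N m; "tool_pos": TCP position; "tool_rot": TCP orientation; "contact_force": force on the tool from outside, world axes, zero at the start; "wrist_torque": the same for the moment, N m; "opening": finger opening in m.
Only numpy, scipy, OpenCV 4.12 (cv2) and the standard library are available. Lean on these libraries where they do the work, as an engineer would, in place of code of your own. Each camera call takes 0.05 s, during which the arm holds its last target. There are 200 camera calls.

TASK

Blow the wet wooden slide-drying block dry with the air valve that has the round ball on its lever: push that lever all the way over towards the side on which the drying block lies, hold it there for two seconds, then let it spring back upright and stay clear of it. Do not push it towards the other side, leave the neighbouring valve with the cross-bar lever alone, and do not shift the drying block.

Things in the scene. Friction and masses are not known exactly. Their poses are not given: they have to be found in the camera images.
- ball_valve: the valve to use: aluminium block 56 x 46 mm, 51 mm high, fixed to the table, with a flat steel nozzle at +y and at -y (out to 42 mm). On top a steel lever 10 mm thick with a black ball 36 mm across. Origin: centre of the underside, on the table; z up. Lever upright: ball centre at 0, 0, 150 mm of this frame. It tilts only to +y or -y, about a pivot along x at 50 mm height
- ball_lever (a joint): tilt of the ball lever (rad): 0 upright, positive towards +y of ball_valve, negative towards -y; stops at 0.55 either way (the ball has then moved 52 mm sideways and sunk 15 mm). A spring returns it upright in about half a second once free; about 1 N m per rad, so 5 to 6 N at the ball near the stop
- drying_block: loose brown wooden block with grooves across it for drying slides (no slides on it now), 230 x 94 x 22 mm, long along its x; origin: centre of its underside; z up. It lies beside the two valves, to the robot's left or right (0.05 to 0.19 m from the ball valve towards its +y or -y). A closed slide box, 205 x 96 x 37 mm, lies on the other side
- bar_lever (a joint): tilt of the lever of the other valve (rad): 0 upright, sprung alike; leave alone. This valve is like the first, but with a black cross-bar (56 mm long along the valve's x, 18 mm thick, centre 146 mm above the table) in place of the ball. It stands 0.10 to 0.17 m nearer to or farther from the robot than the ball valve; the two may change places
Not all that is in view belongs to the job. Leave any purple look-alike of the part that bears bar_lever alone.

How it is judged:
By the outcome, as a careful person would: the job done as asked, in the order asked, and still so for the second after the job is handed in, with the robot touching nothing.
It also fails if it takes over 32 s, if anything falls off the work surface, if the arm or the gripper's body presses on something with over 40 N, if the wrist force passes 120 N, or if a joint passes its speed limit or range.

## Working session

There is one attempt and no reset: what is moved stays moved. The work goes in short steps, Python scripts to look and compute and a shell command to move; the robot and the scene stay as the last step left them, time stands still between calls to the robot, and variables do not carry over. Pictures are saved under pics/ and viewed, on a budget of 10 in all, crops included, one or two more only if the job needs it, and the job is handed in when it is done.

```bash
mkdir -p pics
cat > h.py <<'E'
import numpy as np, cv2
from station import ctrl, optics
def cal(n):
    c=optics.get_calibration(n); f=210/np.tan(np.radians(c['fovy'])/2); return c,f
def px2w(n,u,v,d):
    c,f=cal(n); R=cv2.Rodrigues(np.array(c['rvec'],float))[0]
    p=np.array([(u-c['cx'])/f*d,(v-c['cy'])/f*d,d]); return R.T@(p-np.array(c['tvec']).ravel())
E
python3 - <<'E'
from h import *
for n in("scene","side"):
    im,d=optics.get_image(n); cv2.imwrite(f'pics/{n}0.png',im[:,:,::-1]); np.savez(f'pics/{n}0.npz',im=im,d=d)
    print(n,cal(n))
o=ctrl.get_obs(); print(o['t'],o['tool_pos'],o['tool_rot'])
print(cv2.Rodrigues(np.array(o['tool_rot'],float))[0])
E
```

```text
scene ({'fovy': 50.876415969257096, 'cx': 290.8861102406965, 'cy': 218.58170047228293, 'rvec': array([ 1.98202555, -1.21584504,  0.5736521 ]), 'tvec': array([-0.41622453,  0.27375154,  0.88094487])}, np.float64(441.49889487719315))
side ({'fovy': 51.45597372200933, 'cx': 287.71339560570425, 'cy': 209.899600349323, 'rvec': array([ 1.79771897, -1.57642543,  0.69783493]), 'tvec': array([-0.30381553,  0.35570524,  0.64404442])}, np.float64(435.802874191259))
0.1 [0.2526755  0.57092717 0.19964999] [-6.49815215e-01 -3.07302134e+00  2.93865177e-03]
[[-9.14398474e-01  4.04814093e-01 -9.90684009e-04]
 [ 4.04815248e-01  9.14396913e-01 -1.70305889e-03]
 [ 2.16456161e-04 -1.95831844e-03 -9.99998059e-01]]
```

View pics/scene0.png

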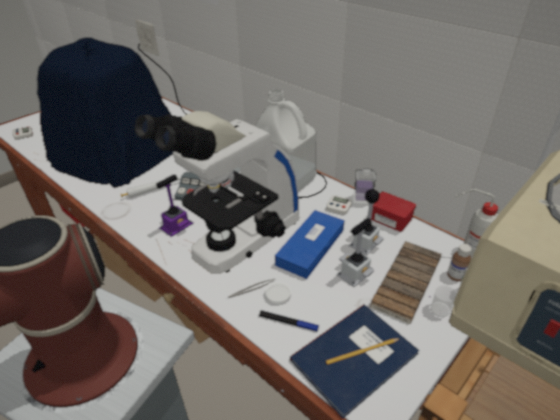

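View pics/side0.png

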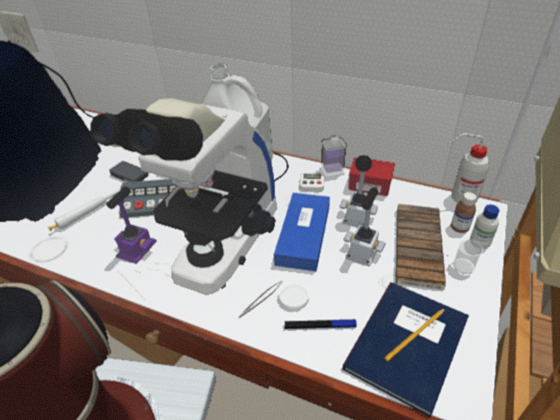

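Run:
```python
from h import *
P={}
for n,pts in {"scene":dict(ball=(372,196),bar=(362,228),v1=(366,228),v2=(356,260),blkA=(413,243),blkB=(441,254),blkC=(405,317),blkD=(374,303),box=(312,240),red=(392,208),jar=(365,180)),
 "side":dict(ball=(363,163),bar=(370,194),v1=(358,208),v2=(364,240),blkA=(398,205),blkB=(441,208),blkC=(443,285),blkD=(398,282),box=(304,230),red=(372,170),jar=(333,150))}.items():
    d=np.load(f'pics/{n}0.npz')['d']
    for k,(u,v) in pts.items(): print(n,k,np.round(px2w(n,u,v,d[v,u]),3))
c={}
def Pm(n):
    c,f=cal(n);K=np.array([[f,0,c['cx']],[0,f,c['cy']],[0,0,1]])
    return K@np.c_[cv2.Rodrigues(np.array(c['rvec'],float))[0],np.array(c['tvec']).ravel()]
for k,a,b in (("ball",(372,196),(363,163)),("bar",(362,228),(370,194))):
    X=cv2.triangulatePoints(Pm("scene"),Pm("side"),np.array(a,float),np.array(b,float)); print('tri',k,(X[:3]/X[3]).ravel())
for n,(u,v) in (("scene",(363,235)),("side",(362,210))):
    im=np.load(f'pics/{n}0.npz')['im'];cr=im[v-65:v+65,u-50:u+50,::-1]
    cv2.imwrite(f'pics/c_{n}.png',cv2.resize(cr,None,fx=4,fy=4,interpolation=cv2.INTER_CUBIC))
a=[cv2.imread(f'pics/c_{n}.png') for n in("scene","side")];cv2.imwrite('pics/crop.png',np.hstack(a))
```

```text
scene ball [ 0.559 -0.394  0.16 ]
scene bar [ 0.452 -0.409  0.149]
scene v1 [ 0.56  -0.391  0.059]
scene v2 [ 0.447 -0.407  0.056]
scene blkA [ 0.627 -0.501 -0.001]
scene blkB [ 0.618 -0.574 -0.   ]
scene blkC [ 0.372 -0.549  0.016]
scene blkD [ 0.378 -0.478  0.017]
scene box [ 0.479 -0.282  0.04 ]
scene red [ 0.671 -0.423  0.056]
scene jar [ 0.722 -0.327  0.084]
side ball [ 0.556 -0.39   0.161]
side bar [ 0.462 -0.405  0.154]
side v1 [ 0.546 -0.39   0.046]
side v2 [ 0.441 -0.403  0.05 ]
side blkA [ 0.598 -0.484  0.02 ]
side blkB [ 0.619 -0.587  0.003]
side blkC [ 0.372 -0.559  0.014]
side blkD [ 0.376 -0.475  0.005]
side box [ 0.47  -0.277  0.037]
side red [ 0.68  -0.42   0.057]
side jar [ 0.72  -0.321  0.082]
tri ball [ 0.57228949 -0.39091533  0.14949337]
tri bar [ 0.46394491 -0.40636189  0.14585807]
```

View pics/crop.png

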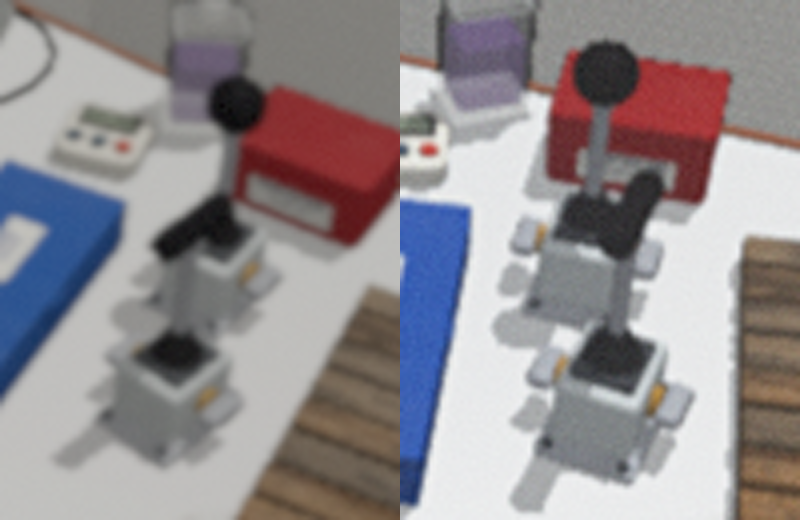

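Run:
```python
from h import *
H=np.full((20,36),-1.)
for n in("scene","side"):
    d=np.load(f'pics/{n}0.npz')['d'];c,f=cal(n);R=cv2.Rodrigues(np.array(c['rvec'],float))[0]
    print(n,'cam at',-R.T@np.array(c['tvec']).ravel(), 'base px',cv2.projectPoints(np.array([[0,0,0.],[0,0,.3]]),c['rvec'],c['tvec'],np.array([[f,0,c['cx']],[0,f,c['cy']],[0,0,1]]),None)[0].round().tolist())
    v,u=np.mgrid[:420,:560];p=np.stack([(u-c['cx'])/f*d,(v-c['cy'])/f*d,d],-1).reshape(-1,3)[d.ravel()>0]
    w=(p-np.array(c['tvec']).ravel())@R
    i=((w[:,0])/.05).astype(int);j=((.9-w[:,1])/.05).astype(int);m=(w[:,0]>0)&(i<20)&(j>=0)&(j<36)
    np.maximum.at(H,(i[m],j[m]),w[m,2])
print('cols y from .875 step -.05; rows x from .025')
print('      '+' '.join('%4d'%(87-5*j) for j in range(36)))
for i in range(20): print('%5.3f '%(i*.05+.025)+' '.join('%4d'%(H[i,j]*100) for j in range(36)))
for n,pts in {"side":dict(bl=(343,204),br=(374,209),cl=(348,237),cr=(384,246),barN=(367,205),barF=(374,191)),"scene":dict(br=(380,240),cr=(366,272))}.items():
    d=np.load(f'pics/{n}0.npz')['d']
    for k,(u,v) in pts.items(): print(n,k,np.round(px2w(n,u,v,d[v,u]),3))
```

```text
scene cam at [-0.26284347 -0.6017609   0.77009335] base px [[[82.0, 356.0]], [[25.0, 245.0]]]
side cam at [-0.20694993 -0.35018612  0.68422563] base px [[[82.0, 451.0]], [[-14.0, 335.0]]]
cols y from .875 step -.05; rows x from .025
        87   82   77   72   67   62   57   52   47   42   37   32   27   22   17   12    7    2   -3   -8  -13  -18  -23  -28  -33  -38  -43  -48  -53  -58  -63  -68  -73  -78  -83  -88
0.025 -100 -100 -100 -100 -100 -100 -100 -100 -100 -100 -100 -100 -100 -100 -100 -100   31   32   32   31    1    0 -100 -100 -100 -100 -100 -100 -100 -100 -100 -100 -100 -100 -100 -100
0.075 -100 -100 -100 -100 -100 -100 -100 -100 -100 -100 -100 -100 -100 -100 -100 -100 -100   31   31   29    0    0 -100 -100 -100 -100 -100 -100 -100 -100   20   20 -100 -100 -100 -100
0.125  -75 -100 -100 -100 -100 -100 -100 -100 -100 -100 -100 -100 -100 -100 -100    0    0    1    1    0    0    0 -100 -100    0    0    1    1    1    0   20   20   20   20 -100 -100
0.175  -75 -100 -100 -100 -100 -100 -100 -100 -100 -100 -100 -100 -100 -100 -100 -100    0 -100    0    0   -2    0    0   
[... 2592 characters left out ...]
-100 -100 -100 -100 -100 -100 -100 -100 -100 -100 -100 -100 -100 -100 -100
0.925 -100 -100 -100 -100 -100 -100 -100    0    0 -100 -100   42   43   44   45   44 -100 -100 -100 -100 -100 -100 -100 -100 -100 -100 -100 -100 -100 -100 -100 -100 -100 -100 -100 -100
0.975 -100 -100 -100 -100   22   17   15   39   40   40   41   41 -100 -100 -100 -100 -100 -100 -100 -100 -100 -100 -100 -100 -100 -100 -100 -100 -100 -100 -100 -100 -100 -100 -100 -100
side bl [ 0.569 -0.356  0.035]
side br [ 0.559 -0.426  0.035]
side cl [ 0.464 -0.371  0.033]
side cr [ 0.479 -0.451 -0.   ]
side barN [ 0.432 -0.4    0.151]
side barF [ 0.472 -0.413  0.155]
scene br [ 0.564 -0.429  0.031]
scene cr [ 0.442 -0.435  0.034]
```

```bash
python3 -m handwheel '[0,0,-0.043,0,0,-2.8, 0,0,-0.043,0,0,-2.8, 0,0,-0.043,0,0,-2.8, 0,0,-0.043,0,0,-2.8, 0,0,-0.043,0,0,-2.8, 0,0,-0.043,0,0,-2.8]' 1 30
cat > g.py <<'E'
import sys
from h import *
o=ctrl.get_obs();R=cv2.Rodrigues(np.array(o['tool_rot'],float))[0]
print('t',round(o['t'],2),'p',np.round(o['tool_pos'],4),'y',R[:,1].round(3),'F',np.round(o['contact_force'],2),'q',np.round(o['q'],2),o['opening'])
for a in sys.argv[1:]:
    w=np.array(eval(a),float);print(a,(R.T@(w-o['tool_pos'])).round(4))
E
python3 g.py '(.578,-.31,.455)' '(.578,-.31,.12)'
```

```text
t: 0.7
tool_pos: [0.2528, 0.5712, 0.46]
tool_rot: [-0.191, -3.135, 0.001]
contact_force: [0.9, 0.8, -0.4]
opening: -0.0001
t 0.7 p [0.2528 0.5712 0.46  ] y [ 0.121  0.993 -0.001] F [ 0.9   0.81 -0.36] q [ 1.04  0.03  1.21  0.    1.9  -0.41] -9.380416212262843e-05
(.578,-.31,.455) [-0.4296 -0.8352  0.0054]
(.578,-.31,.12) [-0.4298 -0.835   0.3404]
```

```bash
python3 -m handwheel '[-0.0195,-0.038,0,0,0,0, -0.0195,-0.038,0,0,0,0, -0.0195,-0.038,0,0,0,0, -0.0195,-0.038,0,0,0,0, -0.0195,-0.038,0,0,0,0, -0.0195,-0.038,0,0,0,0, -0.0195,-0.038,0,0,0,0, -0.0195,-0.038,0,0,0,0, -0.0195,-0.038,0,0,0,0, -0.0195,-0.038,0,0,0,0, -0.0195,-0.038,0,0,0,0]'
python3 g.py '(.578,-.31,.455)'
```

```text
t: 1.8
tool_pos: [0.4144, 0.1286, 0.4584]
tool_rot: [-0.194, -3.135, -0.0]
contact_force: [0.3, -0.1, -0.0]
opening: 0.0001
t 1.8 p [0.4144 0.1286 0.4584] y [0.123 0.992 0.   ] F [ 0.28 -0.08 -0.02] q [ 0.13 -0.42  1.6   0.    1.96 -1.32] 0.0001302666089518942
(.578,-.31,.455) [-0.2163 -0.4151  0.0034]
```

```bash
python3 -m handwheel '[-0.0195,-0.038,0,0,0,0, -0.0195,-0.038,0,0,0,0, -0.0195,-0.038,0,0,0,0, -0.0195,-0.038,0,0,0,0, -0.0195,-0.038,0,0,0,0, -0.0195,-0.038,0,0,0,0, -0.0195,-0.038,0,0,0,0, -0.0195,-0.038,0,0,0,0, -0.0195,-0.038,0,0,0,0, -0.0195,-0.038,0,0,0,0, -0.02,-0.035,0,0,0,0, 0,0,0,0,0,0]'
python3 g.py '(.578,-.31,.13)'
python3 - <<'E'
from h import *
for n in("scene","side"):
    im,d=optics.get_image(n); cv2.imwrite(f'pics/{n}1.png',im[:,:,::-1])
E
```

```text
t: 3.0
tool_pos: [0.577, -0.3122, 0.4542]
tool_rot: [-0.2, -3.13, -0.004]
contact_force: [-1.2, 0.5, -1.5]
opening: -0.0003
t 3.0 p [ 0.577  -0.3122  0.4542] y [0.128 0.992 0.002] F [-1.17  0.54 -1.47] q [-0.61  0.11  1.14 -0.    1.9  -2.05] -0.00033309270501789856
(.578,-.31,.13) [-0.0025  0.0017  0.3242]
```

View pics/scene1.png

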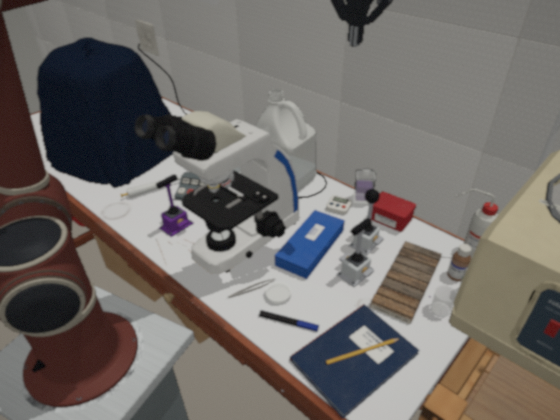

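```bash
python3 -m handwheel '[0,0,0.04,0,0,0, 0,0,0.04,0,0,0, 0,0,0.04,0,0,0, 0,0,0.04,0,0,0, 0,0,0.04,0,0,0, 0,0,0.04,0,0,0, 0,0,0.04,0,0,0, 0,0,0.045,0,0,0, 0,0,0,0,0,0]'
python3 g.py '(.572,-.391,.13)'
python3 - <<'E'
from h import *
a=[]
for n,(u,v) in (("scene",(363,210)),("side",(352,185))):
    im,d=optics.get_image(n); a.append(cv2.resize(im[v-75:v+75,u-50:u+50,::-1],None,fx=4,fy=4,interpolation=cv2.INTER_CUBIC))
cv2.imwrite('pics/c2.png',np.hstack(a))
E
```

```text
t: 4.0
tool_pos: [0.5722, -0.3037, 0.1264]
tool_rot: [-0.191, -3.124, -0.011]
contact_force: [0.1, 1.1, -0.7]
opening: -0.0001
t 4.0 p [ 0.5722 -0.3037  0.1264] y [0.122 0.993 0.006] F [ 0.15  1.14 -0.73] q [-0.6   0.17  1.61  0.    1.37 -2.05] -8.924829693396473e-05
(.572,-.391,.13) [-0.0104 -0.0867 -0.0043]
```

View pics/c2.png

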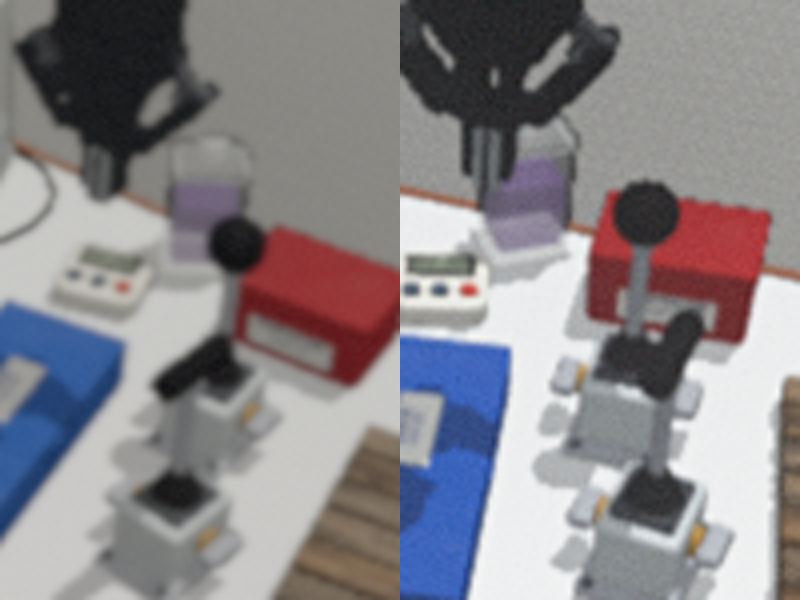

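```bash
python3 -m handwheel '[-0.010,0,0.006,0,0,0, 0,-0.02,0,0,0,0, 0,-0.02,0,0,0,0, 0,0,0,0,0,0]'
python3 g.py '(.572,-.391,.12)'
python3 -m handwheel '[0,-0.015,0,0,0,0, 0,-0.015,0,0,0,0, 0,-0.01,0,0,0,0, 0,0,0,0,0,0]'
python3 g.py '(.572,-.391,.12)'
```

```text
t: 4.5
tool_pos: [0.5818, -0.3529, 0.1297]
tool_rot: [0.198, 3.133, -0.004]
contact_force: [-1.1, 1.1, -0.5]
opening: -0.0002
t 4.5 p [ 0.5818 -0.3529  0.1297] y [ 0.126  0.992 -0.003] F [-1.13  1.06 -0.5 ] q [-0.65  0.23  1.54 -0.    1.37 -2.1 ] -0.00017389666927976994
(.572,-.391,.12) [ 0.005  -0.039   0.0098]
t: 4.9
tool_pos: [0.5763, -0.3906, 0.1285]
tool_rot: [0.197, 3.135, -0.001]
contact_force: [-1.6, 1.5, 3.1]
opening: -0.0001
t 4.9 p [ 0.5763 -0.3906  0.1285] y [ 0.125  0.992 -0.001] F [-1.62  1.46  3.14] q [-0.7   0.27  1.5  -0.    1.38 -2.15] -0.00012778807763988727
(.572,-.391,.12) [ 0.0042 -0.0009  0.0085]
```

```bash
python3 -m handwheel '[0,-0.008,0.004,0,0,0, 0,-0.006,0.004,0,0,0, 0,0,0,0,0,0]'
python3 g.py '(.572,-.391,.12)'
python3 - <<'E'
from h import *
a=[]
for n,(u,v) in (("scene",(363,210)),("side",(352,185))):
    im,d=optics.get_image(n); a.append(cv2.resize(im[v-75:v+75,u-50:u+50,::-1],None,fx=4,fy=4,interpolation=cv2.INTER_CUBIC))
cv2.imwrite('pics/c3.png',np.hstack(a))
E
```

```text
t: 5.2
tool_pos: [0.5762, -0.4032, 0.1209]
tool_rot: [0.194, 3.132, -0.001]
contact_force: [1.8, 2.1, 4.9]
opening: -0.0003
t 5.2 p [ 0.5762 -0.4032  0.1209] y [ 0.123  0.992 -0.001] F [1.81 2.15 4.94] q [-0.72  0.29  1.49  0.    1.37 -2.16] -0.0003236835484860529
(.572,-.391,.12) [0.0057 0.0116 0.0009]
```

View pics/c3.png

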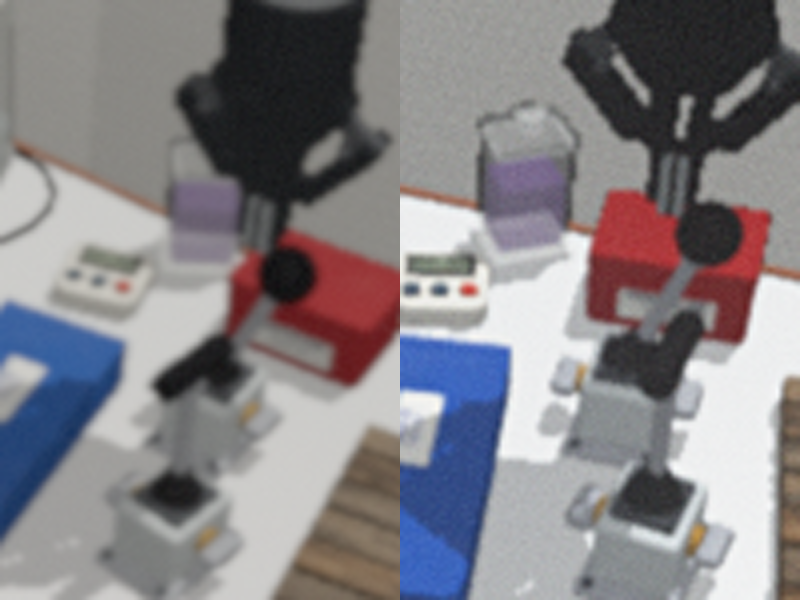

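Run:
```python
from h import *
for n,(u,v) in (("scene",(363,210)),("side",(352,185))):
    c,f=cal(n);K=np.array([[f,0,c['cx']],[0,f,c['cy']],[0,0,1]])
    for p in ((.5722,-.3037,.1264),(.5762,-.4032,.1209),(.572,-.391,.15)):
        q=cv2.projectPoints(np.array([p]),np.array(c['rvec']),np.array(c['tvec']),K,None)[0].ravel()
        print(n,p,q.round(1),'crop',((q-[u-50,v-75])*4+[400*(n=='side'),0]).round())
```

```text
scene (0.5722, -0.3037, 0.1264) [337.1 194. ] crop [ 96. 236.]
scene (0.5762, -0.4032, 0.1209) [376.1 206.1] crop [252. 284.]
scene (0.572, -0.391, 0.15) [372.  195.9] crop [236. 244.]
side (0.5722, -0.3037, 0.1264) [321.7 169.2] crop [479. 237.]
side (0.5762, -0.4032, 0.1209) [367.5 173.2] crop [662. 253.]
side (0.572, -0.391, 0.15) [363.1 162.9] crop [644. 212.]
```

```bash
python3 - <<'E'
from h import *
for n,pts in (("scene",[(378,190),(378,192),(378,194),(376,192),(384,203)]),("side",[(370,150),(370,154),(370,158),(370,160),(379,168)])):
    im,d=optics.get_image(n)
    for u,v in pts: print(n,u,v,im[v,u],px2w(n,u,v,d[v,u]).round(3))
E
python3 g.py
```

```text
scene 378 190 [88 91 90] [ 0.563 -0.405  0.177]
scene 378 192 [90 92 91] [ 0.563 -0.406  0.172]
scene 378 194 [92 95 94] [ 0.565 -0.406  0.165]
scene 376 192 [76 78 78] [ 0.566 -0.401  0.169]
scene 384 203 [25 24 28] [ 0.551 -0.426  0.155]
side 370 150 [61 64 68] [ 0.567 -0.402  0.186]
side 370 154 [59 59 63] [ 0.565 -0.403  0.178]
side 370 158 [82 85 86] [ 0.567 -0.404  0.167]
side 370 160 [87 89 92] [ 0.566 -0.404  0.162]
side 379 168 [47 44 46] [ 0.551 -0.424  0.154]
t 5.4 p [ 0.5763 -0.4026  0.121 ] y [ 0.123  0.992 -0.001] F [0.7 1.8 5.6] q [-0.72  0.28  1.49  0.    1.37 -2.16] -8.05009404899285e-05
```

```bash
python3 -m handwheel '[0,0.010,0.008,0,0,0, 0,0.002,0.010,0,0,0, 0,0,0.010,0,0,0, 0,0,0,0,0,0]'
python3 g.py '(.572,-.391,.095)'
```

```text
t: 5.8
tool_pos: [0.5752, -0.3891, 0.0884]
tool_rot: [-0.193, -3.132, -0.005]
contact_force: [1.4, 3.6, -2.3]
opening: -0.0
t 5.8 p [ 0.5752 -0.3891  0.0884] y [0.123 0.992 0.003] F [ 1.38  3.63 -2.33] q [-0.7   0.3   1.53  0.    1.32 -2.15] -3.548147924462278e-05
(.572,-.391,.095) [ 0.003  -0.0022 -0.0066]
```

```bash
python3 -m handwheel '[0,-0.010,0,0,0,0, 0,-0.008,0,0,0,0, 0,0,0,0,0,0]'
python3 g.py
python3 -m handwheel '[0,-0.004,0,0,0,0, 0,0,0,0,0,0]'
python3 g.py
```

```text
t: 6.1
tool_pos: [0.5722, -0.4064, 0.0877]
tool_rot: [-0.195, -3.13, -0.011]
contact_force: [0.4, 6.7, -4.3]
opening: -0.0001
t 6.1 p [ 0.5722 -0.4064  0.0877] y [0.124 0.992 0.007] F [ 0.39  6.68 -4.29] q [-0.72  0.32  1.5   0.    1.33 -2.17] -0.0001225625845040283
t: 6.3
tool_pos: [0.5716, -0.4093, 0.0872]
tool_rot: [-0.194, -3.129, -0.013]
contact_force: [1.1, 7.9, -5.4]
opening: -0.0001
t 6.3 p [ 0.5716 -0.4093  0.0872] y [0.124 0.992 0.008] F [ 1.1   7.89 -5.41] q [-0.73  0.32  1.5   0.    1.33 -2.18] -8.180111751896114e-05
```

```bash
python3 -m handwheel '[0,-0.004,0,0,0,0, 0,0,0,0,0,0]'|sed -n '2p;4p'
python3 -m handwheel '[0,-0.004,0,0,0,0, 0,0,0,0,0,0]'|sed -n '2p;4p'
python3 - <<'E'
from h import *
a=[]
for n,(u,v) in (("scene",(363,210)),("side",(352,185))):
    im,d=optics.get_image(n); a.append(cv2.resize(im[v-75:v+75,u-50:u+50,::-1],None,fx=4,fy=4,interpolation=cv2.INTER_CUBIC))
cv2.imwrite('pics/c4.png',np.hstack(a))
E
```

```text
tool_pos: [0.5714, -0.4107, 0.087]
contact_force: [0.9, 13.9, -4.0]
tool_pos: [0.5713, -0.4109, 0.0869]
contact_force: [1.1, 24.6, -0.2]
```

View pics/c4.png

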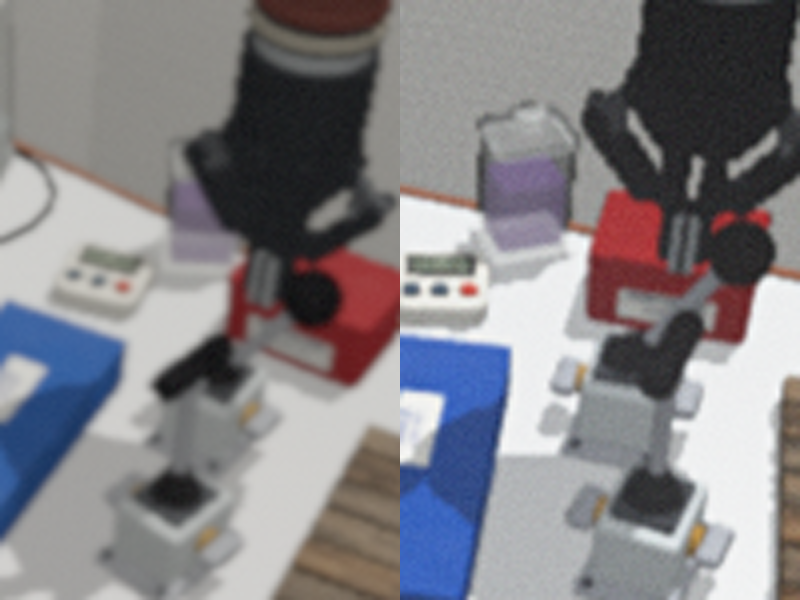

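```bash
python3 -m handwheel '[0,0.003,0,0,0,0, 0,0,0,0,0,0, 0,0,0,0,0,0, 0,0,0,0,0,0, 0,0,0,0,0,0, 0,0,0,0,0,0, 0,0,0,0,0,0, 0,0,0,0,0,0, 0,0,0,0,0,0, 0,0,0,0,0,0, 0,0,0,0,0,0, 0,0,0,0,0,0]'
python3 -m handwheel '[0,0,0,0,0,0, 0,0,0,0,0,0, 0,0,0,0,0,0, 0,0,0,0,0,0, 0,0,0,0,0,0, 0,0,0,0,0,0, 0,0,0,0,0,0, 0,0,0,0,0,0, 0,0,0,0,0,0, 0,0,0,0,0,0, 0,0,0,0,0,0]'
```

```text
t: 8.0
tool_pos: [0.5713, -0.4108, 0.0869]
tool_rot: [-0.192, -3.128, -0.022]
contact_force: [-0.5, 15.9, -2.3]
opening: -0.0001
t: 9.1
tool_pos: [0.5714, -0.4108, 0.0869]
tool_rot: [-0.192, -3.128, -0.022]
contact_force: [0.8, 16.3, -2.9]
opening: 0.0001
```

```bash
python3 -m handwheel '[0,0.035,0,0,0,0, 0,0.04,0,0,0,0, 0,0.04,0,0,0,0, 0,0,0,0,0,0, 0,0,-0.04,0,0,0, 0,0,-0.04,0,0,0, 0,0,-0.04,0,0,0, 0,0,-0.04,0,0,0, 0,0,0,0,0,0, 0,0,0,0,0,0, 0,0,0,0,0,0, 0,0,0,0,0,0]'
python3 - <<'E'
from h import *
n="side";im,d=optics.get_image(n);cv2.imwrite('pics/side5.png',im[:,:,::-1])
im0=np.load('pics/side0.npz')['im'];df=np.abs(im.astype(int)-im0).max(2)
print('block area diff',df[200:290,392:450].mean(),'valves',df[155:270,335:388].mean())
E
```

```text
t: 10.3
tool_pos: [0.5861, -0.3033, 0.2489]
tool_rot: [-0.195, -3.132, -0.003]
contact_force: [-0.2, -0.8, -0.9]
opening: 0.0
block area diff 5.008620689655173 valves 5.113535684987695
```

View pics/side5.png

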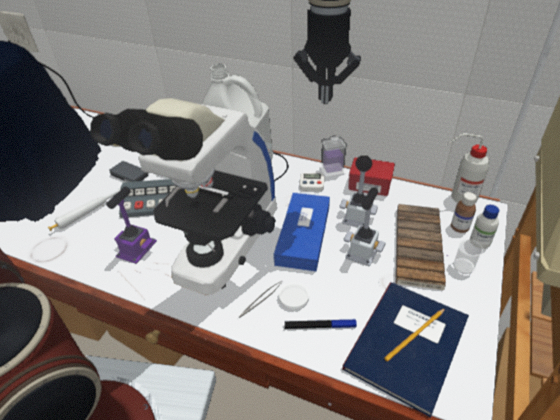

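The lever is upright again at pixel (363,163), where it started. The block and the bar lever are unchanged, and the tool is well clear.

```bash
python3 -c "
from station import ctrl; print(ctrl.finish_job())"
```

```text
the job is handed in; nothing more can be done
None
```

I pushed the ball lever fully over to −y, the side the drying block lies on, and held it on its stop for about 2.4 s. I then let it spring back, raised the tool clear and handed the job in at about 10.4 s.

- **Stop reached:** the force rose from 8 to 25 N while the tool moved under 2 mm. The picture showed the ball about 53 mm over, against 52 mm expected. I held at about 16 N.
- **After release:** the ball is back at its first pixel position. The drying block and bar lever look unchanged; picture differences there were at noise level. The measured force was about 1 N, the same as in free air.
- **What disagreed:** the pictures showed the fingertip about 25–30 mm higher than the reported TCP, and I did not find out why. My first push therefore met the upper part of the ball and stopped at about 36 mm. I eased off a little, lowered the tool 33 mm (by its reported position) and completed the push, so the lever never came fully upright between the two.

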